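# Tug-test the latched model carrier, then turn it over

## Task

Turn the blue study model upside down in its turnover jig so that its underside can be worked on. First tug its carrier outward by the orange tab, a few millimetres against the spring catch, to confirm that the catch holds (do not force it), and let it spring home; then swing the frame right over by its black handle, lowering it under control onto the far rest, and let go. Leave the other jig, with the beige stone block, unturned.

Things in the scene. Friction and masses are not known exactly. Their poses are not given: they have to be found in the camera images.
- model_tab (a point): Centre of the orange upright tab (14 x 20 x 36 mm) on the blue study model's carrier, 100 mm above the bench; both x faces free. At the start z is up, x level, away from the robot across the jig; axes turn with the frame. Tug along -y: the spring catch gives 1 mm per newton; 5 to 8 mm is a fair test, over 15 mm forces it. The model begins 38 mm off towards +y, rising 20 mm above this point.
- model_handle (a point): Grip middle of the black handle of the blue model's frame: round, 14 mm thick, 55 mm long along y, 78 mm above the bench, clear below; the frame begins 41 mm off towards -y. Axes as for the tab. The hinge line is parallel to y, 75 mm from here along +x, so the handle swings up and over in a half circle of 75 mm radius; it may turn between the fingers.
- model_frame (a joint): Hinge angle (rad) of the blue model's frame: 0 = as found, level on the near rest, model on top; 3.14 = turned over, level on the far rest, model hanging underneath. Turns freely; past upright it falls by its weight unless held.
- model_carrier (a joint): How far (m) the blue model's carrier is drawn out of its frame along the tab's -y: 0 = home, to which the spring catch (about 1000 N/m) pulls it back; a tug under 3 mm shows nothing.
- block_frame (a joint): Hinge angle (rad) of the frame of the other, identical jig, which carries a beige stone block (51 x 56 x 27 mm); 0 = as found, to be left so.

How it is judged:
By the outcome, as a careful person would: the job done as asked, in the order asked, and still so for the second after the job is handed in, with the robot touching nothing.
It also fails if it takes over 56 s, if anything falls off the work surface, if the arm or the gripper's body presses on something with over 40 N, if the wrist force passes 120 N, or if a joint passes its speed limit or range.

## Robot

A 7-joint arm with a two-finger parallel gripper is mounted at the origin on a cart in front of the work surface, level with it; the furniture and walls round the work are solid. World frame = base frame: x ahead of the robot, y to its left, z up, the work surface at z = 0. Lengths are in m, angles in rad, forces in N, time in s.
With the tool pointing down it reaches from about 0.425 to 0.925 m from the base axis. Payload 6.8 kg.
Tool frame: the origin (TCP) lies at the very end of the fingers, on their centre line; the grasp point (between the pads) lies 19 mm behind it; x points along the fingers, y is the direction in which the jaws open and shut, and the axes are right-handed (so a half turn about x gives the same grasp; the last joint's range is limited). The gripper opens to 85 mm and grips with 20 to 120 N. Pads are 22 mm wide; open, the fingers measure 114 mm over their backs; the gripper's body (76 mm by 85 mm) begins 54 mm behind the grasp point. The pads swing forward as they close: fully open they stand 13 mm farther back than shut.
Start: joints at [-0.108, 0.477, 0.022, 1.555, -0.011, 1.109, -0.083], TCP at [0.675, 0, 0.231] pointing down, gripper open.
Joint ranges: [-2.96, 2.96], [-0.34, 2.1], [-1.41, 1.46], [0.24, 2.44], [-1.37, 4.51], [0.17, 1.92], [-2.96, 2.96]. Speed limits (rad/s): [2.39, 2.39, 3.14, 3.14, 3.14, 3.14, 3.14].

## Interface

Orientations are given as a rotation vector (axis times angle).
In Python, from bench import get_obs, grab_frame, camera_info, hand_in gives the robot as it stands.
- The arm moves only by the tool apply_moves, never from a script. Its argument "series" is text: rows parted by semicolons, each of 7 numbers parted by spaces: the turn, a rotation vector about the tool's x, y, z in rad, then the shift along the tool's x, y, z in m, then the opening, from 0 (shut) to 1 (fully open). In form: wx wy wz tx ty tz hand; .... A call has 1 to 12 rows; each row is the pose to reach, as a shift and turn from the pose commanded when the call began, along the tool's axes at that moment; what a row does not reach only later rows make up. A row lasts 1/8 s, in which the tool goes at most 62.5 mm and 10.7 degrees, less where a joint would pass 70% of its speed; a pose out of reach is approached as far as the arm can. A call with a gripper value outside its range is refused whole. The fingers move at their own pace and stop on an object; "force" is the grip in N (left out, the last holds). Time passes only in rows, so rows that repeat a pose let the fingers close. It gives the time, the measured TCP pose, the force and the opening at its end, in the units of the state.
- get_obs(): the state, without advancing time (a new reading comes with each control period).
- grab_frame(name): name is "scene" or "side" or "wrist"; returns the picture (480x640x3 uint8, blue, green, red); there is no depth.
- camera_info(name): a dict with "fov_y" (degrees; the focal length in pixels is half the picture's height over the tangent of half this angle, whatever the lens; pixels are square), "cx", "cy" (the principal point, pixels), "rvec" (rotation vector, rad) and "tvec" (3), from world to camera coordinates, as OpenCV has them. Camera axes: x right, y down, z forward; pixel columns grow to the right and rows downward; lengths in m; the calibration is good to about 2 mm. A picture is of the moment at which its call begins: read the wrist's pose just before it. camera_info takes no time and is no camera call; for the wrist camera it gives the pose at the moment of the call.
- hand_in(): hands the job in, once; it reports no verdict.
The state is a dict: "clock": time; "joints": joint angles; "qvel": joint speeds; "tau": joint torques, N m; "tcp_pos": TCP position; "orientation": TCP orientation; "contact_force": force on the tool from outside, world axes, zero at the start; "moment": the same for the moment, N m; "grip_width": finger opening in m.
Only numpy, scipy, OpenCV 4.12 (cv2) and the standard library are available. Lean on these libraries where they do the work, as an engineer would, in place of code of your own. Each camera call takes 0.05 s, during which the arm holds its last target.

## Working session

There is one attempt and no reset: what is moved stays moved. The work goes in short steps, Python scripts to look and compute and a tool call to move; the robot and the scene stay as the last step left them, time stands still between calls to the robot, and variables do not carry over. Pictures are saved under pics/ and viewed, and the job is handed in when it is done.

Besides the shell and the picture viewer there is one more tool, called after "Request:" by a JSON object that holds its "api" and its "payload". apply_moves: Moves the arm, as the interface text tells. Its arguments: {"type":"object","properties":{"series":{"type":"string"},"force":{"type":"number"}},"required":["series"]}

```bash
mkdir -p pics; ls; python3 - <<'E'
from bench import *
import cv2
o=get_obs()
for k,v in o.items(): print(k,v)
for n in ["scene","side","wrist"]:
    print(n,camera_info(n)); cv2.imwrite(f"pics/{n}0.png",grab_frame(n))
E
```

```text
pics
clock 0.0
joints [-0.10810904  0.47780517  0.02238393  1.55643539 -0.01150669  1.10930414
 -0.08309847]
qvel [ 0.00010913  0.00061308  0.00018666 -0.00098508  0.00037922  0.00150122
  0.00080446]
tau [-5.45967814e-04 -5.96443820e+01  1.60769675e+00 -2.81194621e+01
  1.24063640e-02  9.39900521e-03  2.20753498e-05]
tcp_pos [ 6.74415173e-01 -3.37628866e-05  2.30329960e-01]
orientation [ 1.20823678  1.21042245 -1.21061576]
contact_force [ 0.11902453  0.50640656 -0.27639337]
moment [ 0.04300403 -0.03302393  0.01265513]
grip_width 0.0853327240866002
scene {'fov_y': 42.02044210266293, 'cx': 323.55575644917195, 'cy': 238.74941298499664, 'rvec': array([ 2.01428201, -0.88860162,  0.45337256]), 'tvec': array([-0.34970958,  0.32203239,  1.01830049])}
side {'fov_y': 48.07840613261308, 'cx': 323.0121257848374, 'cy': 252.1920920314747, 'rvec': array([ 0.12671413, -2.76505061,  1.43150029]), 'tvec': array([0.49722201, 0.15325371, 1.17131117])}
wrist {'fov_y': 63.83575307577813, 'cx': 319.08910810654703, 'cy': 234.6025434097798, 'rvec': array([-2.85194923e+00, -1.29890925e-03,  1.62977528e-03]), 'tvec': array([-0.67393612, -0.03850487,  0.37779603])}
```

View pics/scene0.png

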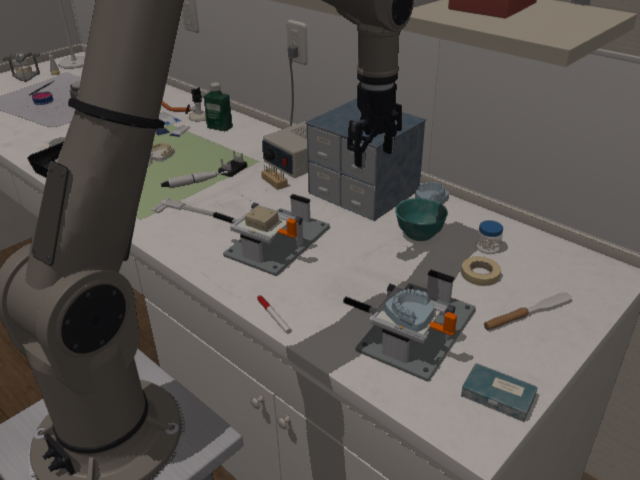

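View pics/side0.png

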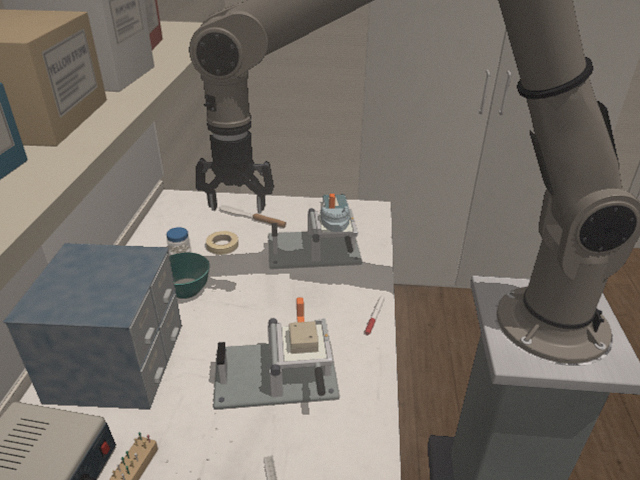

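View pics/wrist0.png

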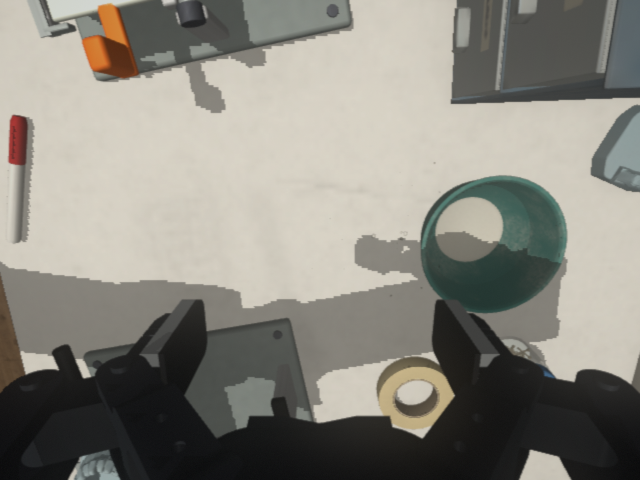

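```bash
python3 - <<'E'
import cv2
a=cv2.imread("pics/scene0.png")[250:400,320:520]; cv2.imwrite("pics/c1.png",cv2.resize(a,None,fx=4,fy=4,interpolation=2))
a=cv2.imread("pics/side0.png")[180:280,250:380]; cv2.imwrite("pics/c2.png",cv2.resize(a,None,fx=6,fy=6,interpolation=2))
E
```

```text
(no output)
```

View pics/c1.png

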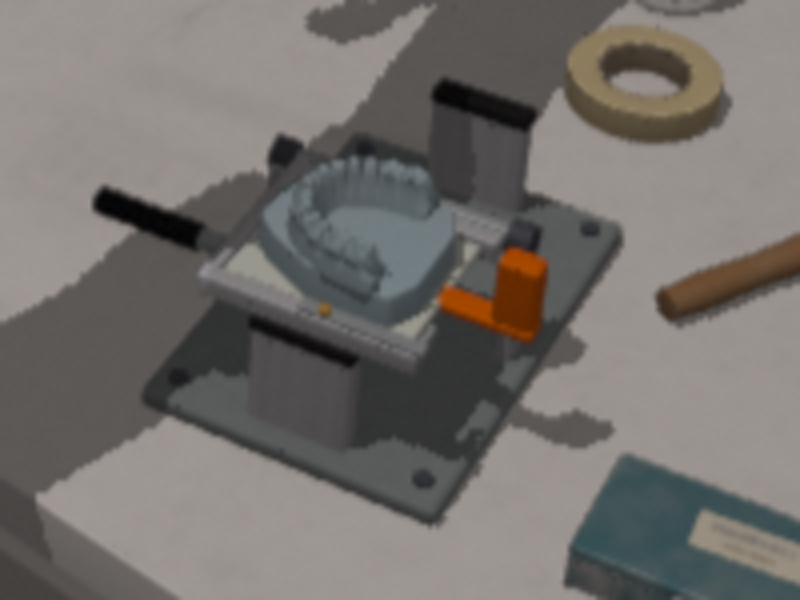

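View pics/c2.png

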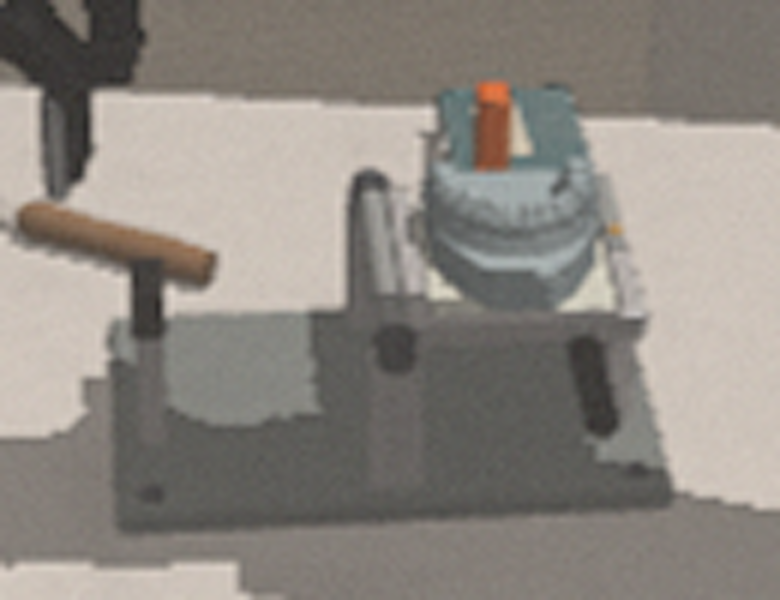

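```bash
cat > h.py <<'E'
import numpy as np, cv2
from scipy.spatial.transform import Rotation as R
def ray(ci,u,v):
    f=240/np.tan(np.radians(ci['fov_y'])/2)
    M=cv2.Rodrigues(np.array(ci['rvec']))[0]
    d=M.T@np.array([(u-ci['cx'])/f,(v-ci['cy'])/f,1]); c=-M.T@np.array(ci['tvec'])
    return c,d/np.linalg.norm(d)
def plane(ci,u,v,z):
    c,d=ray(ci,u,v); return c+d*(z-c[2])/d[2]
def tri(rs):
    A=0;b=0
    for c,d in rs:
        P=np.eye(3)-np.outer(d,d); A=A+P; b=b+P@c
    x=np.linalg.solve(A,b)
    return x,[np.linalg.norm((np.eye(3)-np.outer(d,d))@(x-c)) for c,d in rs]
def proj(ci,p):
    f=240/np.tan(np.radians(ci['fov_y'])/2)
    M=cv2.Rodrigues(np.array(ci['rvec']))[0]; q=M@np.array(p)+ci['tvec']
    return q[0]/q[2]*f+ci['cx'],q[1]/q[2]*f+ci['cy']
E
python3 - <<'E'
from h import *; from bench import *
S=camera_info("scene");D=camera_info("side")
for n,a,b,z in [("h_out",(345,300),(350.5,250.2),.078),("h_in",(370,309.25),(347.2,237.5),.078),("tab",(450.5,314.5),(332,195),.118)]:
    print(n,tri([ray(S,*a),ray(D,*b)]),plane(S,*a,z),plane(D,*b,z))
# hinge pins, base corners
for p in [(391,287),(450,309)]: print("hinge",plane(S,*p,.078))
for p in [(356.5,350),(428,379),(475,309),]: print("base",plane(S,*p,.005))
for p in [(270,266),(361,262.5)]: print("baseD",plane(D,*p,.005))
E
```

```text
h_out (array([ 0.44646792, -0.11907322,  0.07690337]), [np.float64(0.0005053135814990467), np.float64(0.000505313581498992)]) [ 0.44610187 -0.11991298  0.078     ] [ 0.44603562 -0.11699228  0.078     ]
h_in (array([ 0.45673473, -0.17117921,  0.07718896]), [np.float64(0.0006663607923157494), np.float64(0.0006663607923158144)]) [ 0.45683019 -0.1717347   0.078     ] [ 0.45616728 -0.16923846  0.078     ]
tab (array([ 0.5043537 , -0.31015781,  0.11380217]), [np.float64(0.0011503776303785243), np.float64(0.001150377630378612)]) [ 0.50156541 -0.31247662  0.118     ] [ 0.50300624 -0.30108024  0.118     ]
hinge [ 0.53467636 -0.16024021  0.078     ]
hinge [ 0.55545524 -0.28071015  0.078     ]
base [ 0.41729804 -0.17415513  0.005     ]
base [ 0.44655353 -0.31498005  0.005     ]
base [ 0.66598677 -0.27596735  0.005     ]
baseD [ 0.64039946 -0.13342143  0.005     ]
baseD [ 0.41905666 -0.17102761  0.005     ]
```

```bash
python3 - <<'E'
from h import *; from bench import *
o=get_obs(); T=R.from_rotvec(o['orientation']); print(T.as_matrix().round(3))
W=camera_info("wrist"); M=cv2.Rodrigues(W['rvec'])[0]; c=-M.T@W['tvec']; print("cam",c, "fwd",M[2])
psi=.18; Tn=R.from_euler('z',psi)*T
p=np.array([.505,-.305,.25])
print("rot tool",(T.inv()*Tn).as_rotvec(),"shift",T.inv().apply(p-o['tcp_pos']))
E
```

```text
[[-0.001  1.     0.   ]
 [-0.     0.    -1.   ]
 [-1.    -0.001  0.   ]]
cam [0.6744007  0.07149283 0.37234443] fwd [-7.54225305e-04 -2.85590975e-01 -9.58351306e-01]
rot tool [-1.79999823e-01 -2.52095070e-04  1.61624039e-05] shift [-0.01917474 -0.16959429  0.30499388]
```

Request:
{"api": "apply_moves", "payload": {"series": "-0.03 0 0 -0.005 -0.028 0.05 1; -0.06 0 0 -0.01 -0.056 0.1 0.7; -0.09 0 0 -0.015 -0.084 0.15 0.5; -0.12 0 0 -0.02 -0.112 0.2 0.5; -0.15 0 0 -0.02 -0.14 0.25 0.5; -0.18 0 0 -0.02 -0.17 0.305 0.5; -0.18 0 0 -0.02 -0.17 0.305 0.5; -0.18 0 0 -0.02 -0.17 0.305 0.5; -0.18 0 0 -0.02 -0.17 0.305 0.5", "force": 30}}

```text
clock: 1.27
tcp_pos: [0.506, -0.3032, 0.2511]
orientation: [1.074, 1.291, -1.073]
contact_force: [0.1, 0.4, 0.1]
grip_width: 0.0425
```

```bash
python3 - <<'E'
from h import *; from bench import *
o=get_obs(); print(o['clock'],o['tcp_pos'],o['qvel'],o['grip_width'],o['contact_force'],o['joints'])
print(repr(camera_info("wrist")))
cv2.imwrite("pics/w1.png",grab_frame("wrist"))
E
```

```text
1.275 [ 0.50598357 -0.30320991  0.25110296] [-4.55315504e-03 -1.62121330e-04  2.37383711e-03 -2.45987687e-03
  1.71449443e-03  4.25813932e-05  2.16283672e-03] 0.04247782805130498 [0.14742258 0.39067287 0.10603987] [ 0.36175116  0.31867305  0.09185485  1.74840118 -0.03354919  1.07634437
  0.64769165]
{'fov_y': 63.83575307577813, 'cx': 319.08910810654703, 'cy': 234.6025434097798, 'rvec': array([-2.84183475, -0.26138658, -0.03845838]), 'tvec': array([-0.44184724, -0.41763359,  0.28571822])}
```

View pics/w1.png

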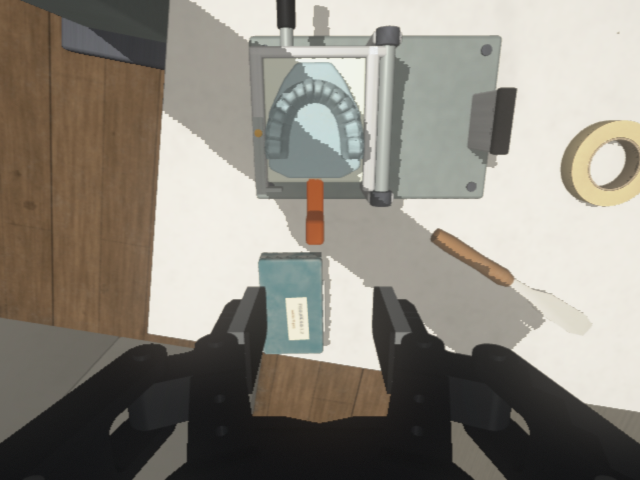

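```bash
python3 - <<'E'
from h import *; from bench import *
a=cv2.imread("pics/w1.png")
hsv=cv2.cvtColor(a,cv2.COLOR_BGR2HSV)
m=((hsv[...,0]<14)&(hsv[...,1]>190)&(hsv[...,2]>90)).astype(np.uint8)
ys,xs=np.where(m[150:260,280:350]); print(xs.min()+280,xs.max()+280,ys.min()+150,ys.max()+150)
b=a[170:260,270:370]; cv2.imwrite("pics/c3.png",cv2.resize(b,None,fx=6,fy=6,interpolation=2))
b=a[0:60,230:420]; cv2.imwrite("pics/c4.png",cv2.resize(b,None,fx=4,fy=4,interpolation=2))
W=camera_info("wrist")
for n,p,z in [("baseTL",(250,37),.006),("baseTR",(500,38),.006),("baseBR",(484,198),.006),("hingeT",(388,37),.078),("hingeB",(381,198),.078),("tabtop",(315,228),.118),("handle",(286,10),.078),("handle2",(287,27),.078)]: print(n,plane(W,*p,z))
S=camera_info("scene");D=camera_info("side")
print(tri([ray(S,450.5,314.5),ray(D,332,195),ray(W,315,228)]))
E
```

```text
Traceback (most recent call last):
ValueError: zero-size array to reduction operation minimum which has no identity
```

```bash
python3 - <<'E'
from h import *; from bench import *
a=cv2.imread("pics/w1.png")
hsv=cv2.cvtColor(a,cv2.COLOR_BGR2HSV)
print(a[228,315],hsv[228,315],a[200,315])
b=a[170:260,270:370]; cv2.imwrite("pics/c3.png",cv2.resize(b,None,fx=6,fy=6,interpolation=2))
b=a[0:60,230:420]; cv2.imwrite("pics/c4.png",cv2.resize(b,None,fx=4,fy=4,interpolation=2))
W=camera_info("wrist")
for n,p,z in [("baseTL",(250,37),.006),("baseTR",(500,38),.006),("baseBR",(484,198),.006),("hingeT",(388,37),.078),("hingeB",(381,198),.078),("tabtop",(315,228),.118),("handle",(286,10),.078),("handle2",(287,27),.078)]: print(n,plane(W,*p,z))
S=camera_info("scene");D=camera_info("side")
print(tri([ray(S,450.5,314.5),ray(D,332,195),ray(W,315,228)]))
E
```

```text
[ 53  93 170] [ 10 176 170] [ 52  93 171]
baseTL [ 0.4176249  -0.17333319  0.006     ]
baseTR [ 0.64136537 -0.13261452  0.006     ]
baseBR [ 0.67172528 -0.27720383  0.006     ]
hingeT [ 0.53195817 -0.16579946  0.078     ]
hingeB [ 0.55437453 -0.28458573  0.078     ]
tabtop [ 0.50357928 -0.30894452  0.118     ]
handle [ 0.45493024 -0.16203703  0.078     ]
handle2 [ 0.45741416 -0.17287694  0.078     ]
(array([ 0.50410488, -0.31014495,  0.11386717]), [np.float64(0.001300277506527338), np.float64(0.0010216964153208147), np.float64(0.0003628105187781029)])
```

View pics/c3.png

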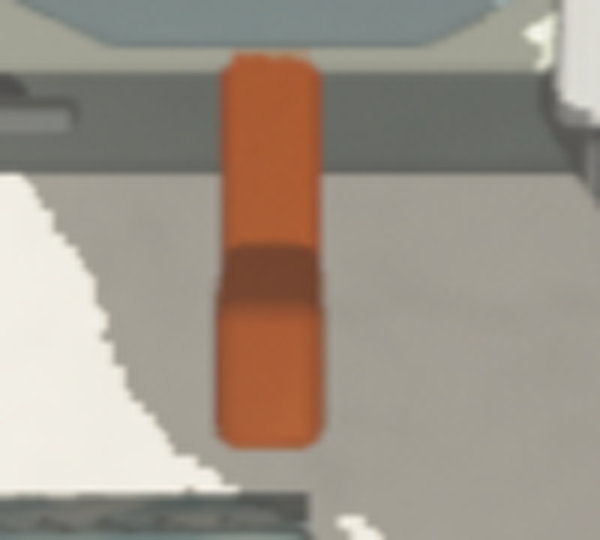

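View pics/c4.png

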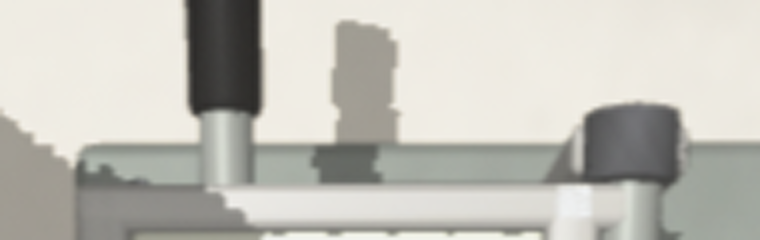

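Request:
{"api": "apply_moves", "payload": {"series": "0 0 0 0.03 -0.003 0.009 0.5; 0 0 0 0.06 -0.003 0.009 0.5; 0 0 0 0.09 -0.003 0.009 0.5; 0 0 0 0.11 -0.003 0.009 0.5; 0 0 0 0.11 -0.003 0.009 0.5; 0 0 0 0.11 -0.003 0.009 0.5"}}

```text
clock: 2.08
tcp_pos: [0.5046, -0.3141, 0.1421]
orientation: [1.075, 1.288, -1.074]
contact_force: [0.6, 0.5, 0.5]
grip_width: 0.0428
```

```bash
python3 - <<'E'
from h import *; from bench import *
o=get_obs(); print(o['clock'],o['tcp_pos'],o['grip_width'],o['contact_force'])
T=R.from_rotvec(o['orientation']).as_matrix(); print(T.round(3))
print("to tab",T.T@(np.array([.5045,-.3125,.088])-o['tcp_pos']))
W=camera_info("wrist"); print([proj(W,p) for p in ([.5045,-.3125,.118],o['tcp_pos'])])
cv2.imwrite("pics/w2.png",grab_frame("wrist"))
cv2.imwrite("pics/d2.png",grab_frame("side"))
E
```

```text
2.075 [ 0.50461694 -0.31406861  0.1421446 ] 0.04282385259399074 [0.6477122  0.47826636 0.50824783]
[[ 0.001  0.984  0.18 ]
 [-0.     0.18  -0.984]
 [-1.     0.001  0.001]]
to tab [ 0.05414381  0.00010913 -0.00159624]
[(np.float64(320.3014834261343), np.float64(276.98772719077925)), (np.float64(320.13135957056716), np.float64(303.8583017972951))]
```

View pics/w2.png

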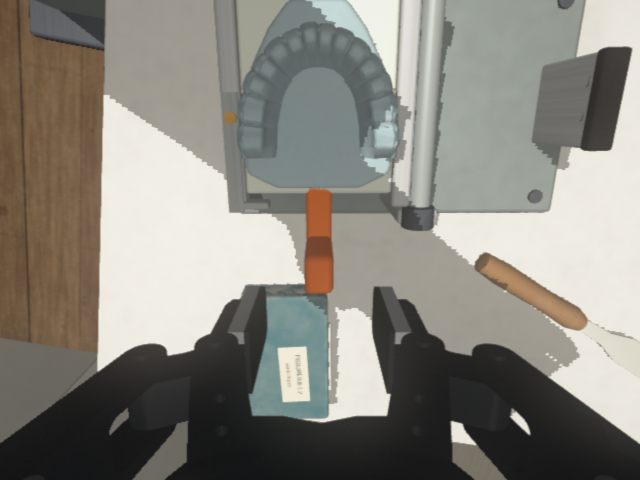

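View pics/d2.png

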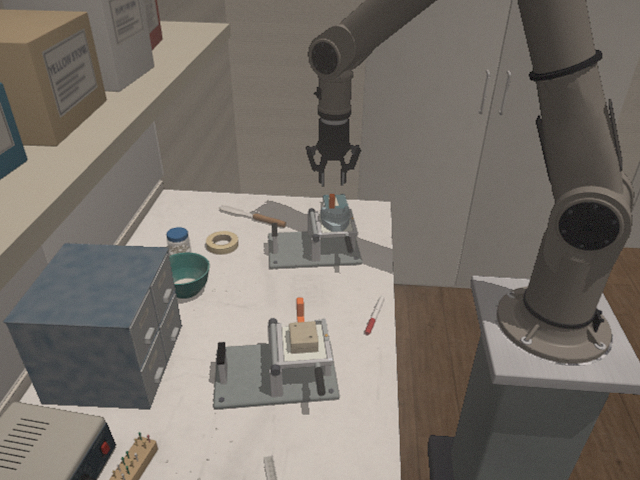

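Request:
{"api": "apply_moves", "payload": {"series": "0 0 0 0.02 0 -0.001 0.5; 0 0 0 0.04 0 -0.001 0.5; 0 0 0 0.053 0 -0.001 0.5; 0 0 0 0.053 0 -0.001 0.5; 0 0 0 0.053 0 -0.001 0.5"}}

```text
clock: 2.8
tcp_pos: [0.5041, -0.3137, 0.0891]
orientation: [1.076, 1.288, -1.075]
contact_force: [0.1, -0.2, 0.1]
grip_width: 0.0428
```

Request:
{"api": "apply_moves", "payload": {"series": "0 0 0 0 0 0 0.3; 0 0 0 0 0 0 0.2; 0 0 0 0 0 0 0.1; 0 0 0 0 0 0 0.1; 0 0 0 0 0 0 0.05; 0 0 0 0 0 0 0.05; 0 0 0 0 0 0 0.05", "force": 40}}

```text
clock: 3.68
tcp_pos: [0.5042, -0.3135, 0.0888]
orientation: [1.076, 1.288, -1.075]
contact_force: [2.1, 0.8, 5.5]
grip_width: 0.013
```

```bash
python3 - <<'E'
from h import *; from bench import *
o=get_obs(); print(o['clock'],o['tcp_pos'],o['grip_width'],o['contact_force'])
cv2.imwrite("pics/w3.png",grab_frame("wrist"))
E
```

```text
3.675 [ 0.50422361 -0.31354987  0.08882148] 0.013000420288531668 [2.13818776 0.75630535 5.51369574]
```

View pics/w3.png

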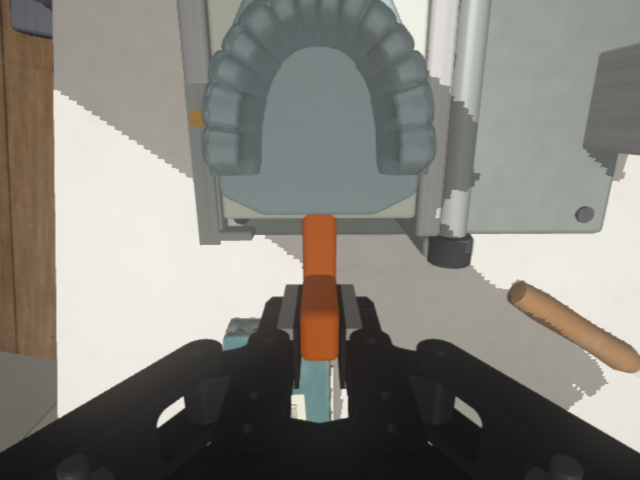

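Request:
{"api": "apply_moves", "payload": {"series": "0 0 0 0 0 0.002 0.05; 0 0 0 0 0 0.004 0.05; 0 0 0 0 0 0.006 0.05; 0 0 0 0 0 0.0065 0.05; 0 0 0 0 0 0.0065 0.05"}}

```text
clock: 4.35
tcp_pos: [0.5051, -0.3182, 0.0887]
orientation: [1.076, 1.291, -1.074]
contact_force: [0.4, 5.4, 8.4]
grip_width: 0.0128
```

```bash
python3 - <<'E'
from h import *; from bench import *
o=get_obs(); T=R.from_rotvec(o['orientation']).as_matrix()
print(o['clock'],o['tcp_pos'],o['grip_width'],"F tool",T.T@o['contact_force'],"moved",T.T@(o['tcp_pos']-np.array([.50422,-.31355,.08882])))
cv2.imwrite("pics/w4.png",grab_frame("wrist"))
a=np.hstack([cv2.imread(f"pics/w{i}.png")[180:400,200:460] for i in (3,4)]);cv2.imwrite("pics/c5.png",a)
E
```

```text
4.35 [ 0.50509461 -0.31820749  0.08867283] 0.012753853122921219 F tool [-8.40726839  1.3821027  -5.22584341] moved [1.37949706e-04 2.22221242e-05 4.73912309e-03]
```

View pics/c5.png

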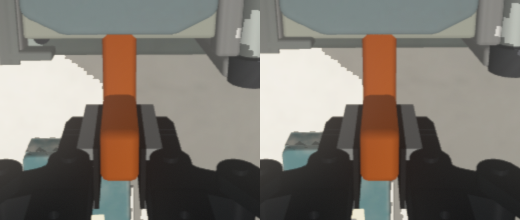

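Request:
{"api": "apply_moves", "payload": {"series": "0 0 0 0 0 0.001 0.05; 0 0 0 0 0 0.002 0.05; 0 0 0 0 0 0.002 0.05; 0 0 0 0 0 0.002 0.05"}}

```text
clock: 4.9
tcp_pos: [0.5054, -0.3195, 0.0886]
orientation: [1.076, 1.292, -1.073]
contact_force: [-0.3, 6.1, 8.9]
grip_width: 0.0133
```

```bash
python3 - <<'E'
from h import *; from bench import *
o=get_obs(); T=R.from_rotvec(o['orientation']).as_matrix()
print(o['clock'],o['grip_width'],"F tool",T.T@o['contact_force'],"moved",T.T@(o['tcp_pos']-np.array([.50422,-.31355,.08882])))
E
```

```text
4.9 0.013321981376706604 F tool [-8.88946644  0.83509988 -6.09313628] moved [1.72655079e-04 3.95867067e-05 6.10628508e-03]
```

Request:
{"api": "apply_moves", "payload": {"series": "0 0 0 0 0 0 0.05; 0 0 0 0 0 -0.003 0.05; 0 0 0 0 0 -0.006 0.05; 0 0 0 0 0 -0.0085 0.05; 0 0 0 0 0 -0.0085 0.05; 0 0 0 0 0 -0.0085 0.05; 0 0 0 0 0 -0.0085 0.3; 0 0 0 0 0 -0.0085 0.5; 0 0 0 0 0 -0.0085 0.5; 0 0 0 0 0 -0.0085 0.5"}}

```text
clock: 6.15
tcp_pos: [0.5032, -0.3134, 0.0881]
orientation: [1.076, 1.289, -1.076]
contact_force: [0.3, 0.4, -0.3]
grip_width: 0.0425
```

```bash
python3 - <<'E'
from h import *; from bench import *
o=get_obs(); T=R.from_rotvec(o['orientation']).as_matrix()
print(o['clock'],o['grip_width'],"F tool",T.T@o['contact_force'],"moved",T.T@(o['tcp_pos']-np.array([.50422,-.31355,.08882])))
# handle route
x=np.array([np.cos(.183),np.sin(.183),0])
h=np.array([.4517,-.1455,.078])
print("to handle grasp TCP", T.T@(h-[0,0,.019]-o['tcp_pos']))
cv2.imwrite("pics/w5.png",grab_frame("wrist"))
E
```

```text
6.15 0.042474699176736616 F tool [ 0.261886    0.36177846 -0.34080251] moved [ 0.00076491 -0.00099021 -0.00036246]
to handle grasp TCP [ 0.02912403 -0.02061228 -0.17436123]
```

View pics/w5.png

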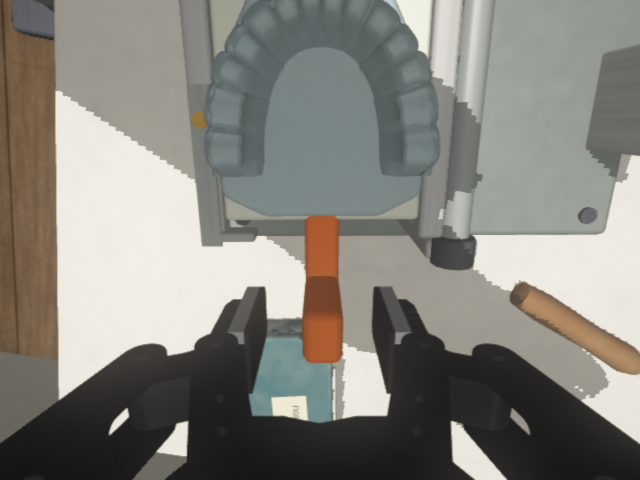

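Request:
{"api": "apply_moves", "payload": {"series": "0 0 0 -0.04 0 0 0.5; 0 0 0 -0.08 0 0 0.5; 0 0 0 -0.09 -0.005 -0.04 0.5; 0 0 0 -0.09 -0.01 -0.085 0.5; 0 0 0 -0.09 -0.016 -0.13 0.5; 0 0 0 -0.08 -0.021 -0.175 0.5; 0 0 0 -0.07 -0.021 -0.176 0.5; 0 0 0 -0.06 -0.021 -0.176 0.5; 0 0 0 -0.06 -0.021 -0.176 0.5; 0 0 0 -0.06 -0.021 -0.176 0.5"}}

```text
clock: 7.45
tcp_pos: [0.4516, -0.145, 0.1483]
orientation: [1.077, 1.288, -1.077]
contact_force: [0.4, -0.6, -0.6]
grip_width: 0.0428
```

```bash
python3 - <<'E'
from h import *; from bench import *
o=get_obs(); T=R.from_rotvec(o['orientation']).as_matrix()
print(o['clock'],o['tcp_pos'],o['grip_width'],T.T@o['contact_force'],o['joints'])
h=np.array([.4517,-.1455,.078])
print("to handle grasp TCP", T.T@(h-[0,0,.019]-o['tcp_pos']))
W=camera_info("wrist"); print(W,proj(W,h))
cv2.imwrite("pics/w6.png",grab_frame("wrist"))
cv2.imwrite("pics/d6.png",grab_frame("side"))
cv2.imwrite("pics/s6.png",grab_frame("scene"))
E
```

```text
7.45 [ 0.4516017  -0.14504416  0.1483223 ] 0.04280186506742447 [0.56477112 0.28453181 0.65655739] [ 0.15996013  0.25647647  0.0219638   2.10538023 -0.00753929  0.77966729
  0.36485065]
to handle grasp TCP [8.93224342e-02 1.25319143e-05 4.38940150e-04]
{'fov_y': 63.83575307577813, 'cx': 319.08910810654703, 'cy': 234.6025434097798, 'rvec': array([-2.84127442, -0.25489443, -0.0374076 ]), 'tvec': array([-0.41817464, -0.22807928,  0.23464643])} (np.float64(319.81485273028704), np.float64(249.15335634158083))
```

View pics/w6.png

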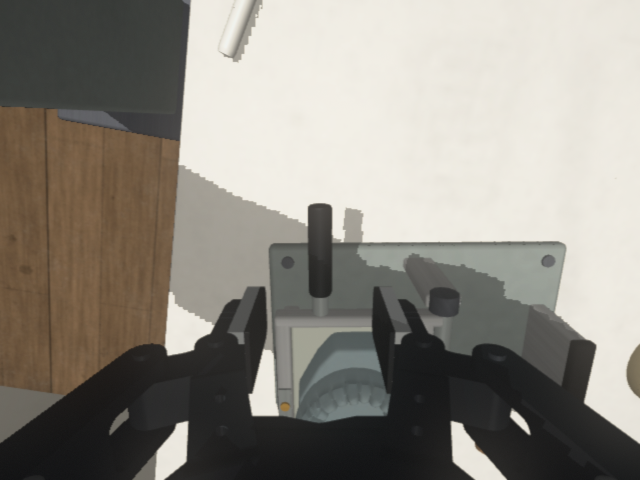

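View pics/d6.png

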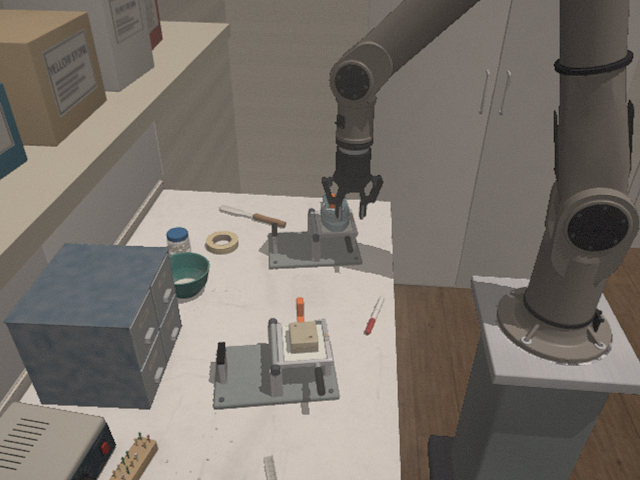

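View pics/s6.png

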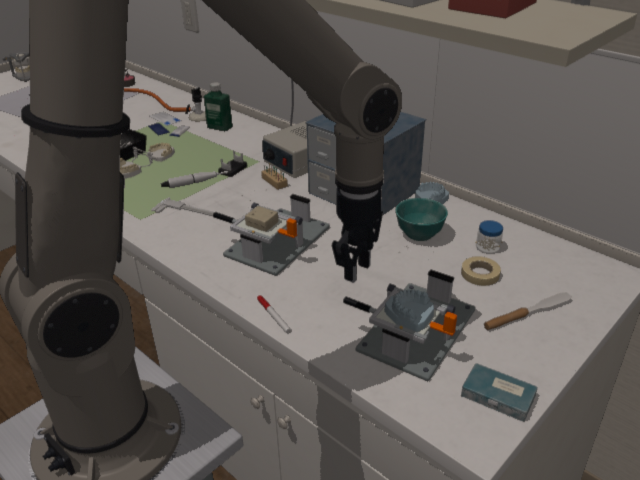

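Request:
{"api": "apply_moves", "payload": {"series": "0 0 0 0.025 0 -0.003 0.5; 0 0 0 0.05 0 -0.003 0.5; 0 0 0 0.07 0 -0.003 0.5; 0 0 0 0.088 0 -0.003 0.5; 0 0 0 0.088 0 -0.003 0.5; 0 0 0 0.088 0 -0.003 0.5; 0 0 0 0.088 0 -0.003 0.5"}}

```text
clock: 8.48
tcp_pos: [0.4515, -0.1412, 0.0611]
orientation: [1.076, 1.287, -1.075]
contact_force: [-0.2, -0.3, 0.1]
grip_width: 0.0424
```

```bash
python3 - <<'E'
from h import *; from bench import *
o=get_obs(); T=R.from_rotvec(o['orientation']).as_matrix()
print(o['clock'],o['tcp_pos'],o['grip_width'],T.T@o['contact_force'],o['joints'])
cv2.imwrite("pics/w7.png",grab_frame("wrist"))
E
```

```text
8.475 [ 0.45146398 -0.14121946  0.06114269] 0.0423790714117626 [-0.0945793  -0.28755601  0.30272465] [ 0.16026066  0.40312394  0.01308271  2.16705703 -0.00952393  0.56979482
  0.36017593]
```

View pics/w7.png

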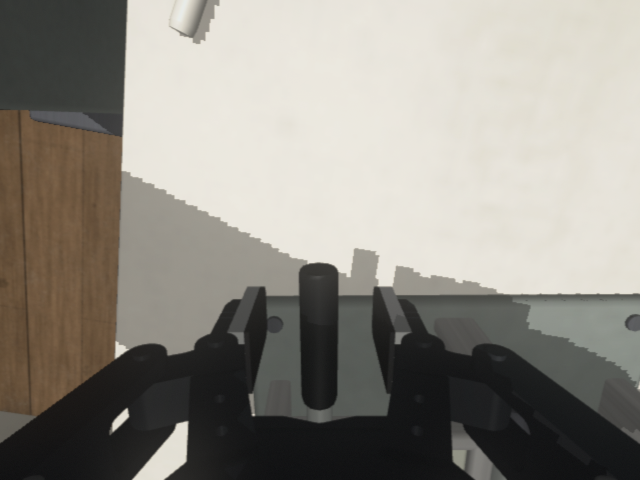

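Request:
{"api": "apply_moves", "payload": {"series": "0 0 0 0.002 0 0 0.3; 0 0 0 0.002 0 0 0.2; 0 0 0 0.002 0 0 0.1; 0 0 0 0.002 0 0 0.1; 0 0 0 0.002 0 0 0.05; 0 0 0 0.002 0 0 0.05; 0 0 0 0.002 0 0 0.05", "force": 40}}

```text
clock: 9.4
tcp_pos: [0.4512, -0.141, 0.0584]
orientation: [1.076, 1.288, -1.075]
contact_force: [3.0, 1.1, 2.0]
grip_width: 0.0126
```

```bash
python3 - <<'E'
from h import *; from bench import *
o=get_obs(); T=R.from_rotvec(o['orientation']).as_matrix(); print(T.round(3))
print(o['clock'],o['tcp_pos'],o['grip_width'],T.T@o['contact_force'])
for i in range(0,19): 
    t=np.radians(10*i); print(10*i,"tx %.4f ty %.4f"%(-.075*np.sin(t),.075*(1-np.cos(t))))
E
```

```text
[[ 0.001  0.984  0.179]
 [ 0.     0.179 -0.984]
 [-1.     0.001  0.   ]]
9.4 [ 0.45120562 -0.14096972  0.05843876] 0.012581616118716533 [-2.02404754  3.10773134 -0.51189227]
0 tx -0.0000 ty 0.0000
10 tx -0.0130 ty 0.0011
20 tx -0.0257 ty 0.0045
30 tx -0.0375 ty 0.0100
40 tx -0.0482 ty 0.0175
50 tx -0.0575 ty 0.0268
60 tx -0.0650 ty 0.0375
70 tx -0.0705 ty 0.0493
80 tx -0.0739 ty 0.0620
90 tx -0.0750 ty 0.0750
100 tx -0.0739 ty 0.0880
110 tx -0.0705 ty 0.1007
120 tx -0.0650 ty 0.1125
130 tx -0.0575 ty 0.1232
140 tx -0.0482 ty 0.1325
150 tx -0.0375 ty 0.1400
160 tx -0.0257 ty 0.1455
170 tx -0.0130 ty 0.1489
180 tx -0.0000 ty 0.1500
```

Request:
{"api": "apply_moves", "payload": {"series": "0 0 0 -0.0065 0.0003 0 0.05; 0 0 0 -0.013 0.0011 0 0.05; 0 0 0 -0.0194 0.0026 0 0.05; 0 0 0 -0.0257 0.0045 0 0.05; 0 0 0 -0.0317 0.007 0 0.05; 0 0 0 -0.0375 0.01 0 0.05; 0 0 0 -0.043 0.0136 0 0.05; 0 0 0 -0.0482 0.0175 0 0.05; 0 0 0 -0.0482 0.0175 0 0.05"}}

```text
clock: 10.52
tcp_pos: [0.4652, -0.1383, 0.1065]
orientation: [1.074, 1.293, -1.08]
contact_force: [-8.6, -1.1, 2.0]
grip_width: 0.0124
```

```bash
python3 - <<'E'
from h import *; from bench import *
o=get_obs(); T=R.from_rotvec(o['orientation']).as_matrix()
print(o['clock'],o['tcp_pos'],o['grip_width'],T.T@o['contact_force'],"moved",T.T@(o['tcp_pos']-np.array([.45121,-.14097,.05844])))
cv2.imwrite("pics/w8.png",grab_frame("wrist"))
cv2.imwrite("pics/d8.png",grab_frame("side"))
E
```

```text
10.525 [ 0.46519606 -0.13825473  0.10647191] 0.012408303026712062 [-1.91538999 -8.7227279  -0.4162317 ] moved [-0.0481105   0.01397744 -0.00024133]
```

View pics/w8.png

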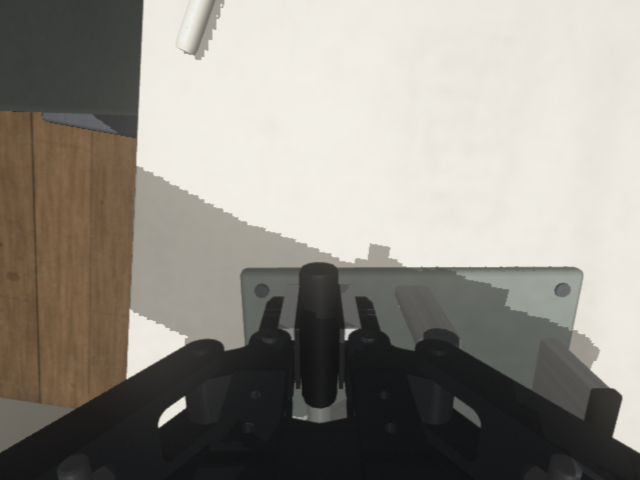

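View pics/d8.png

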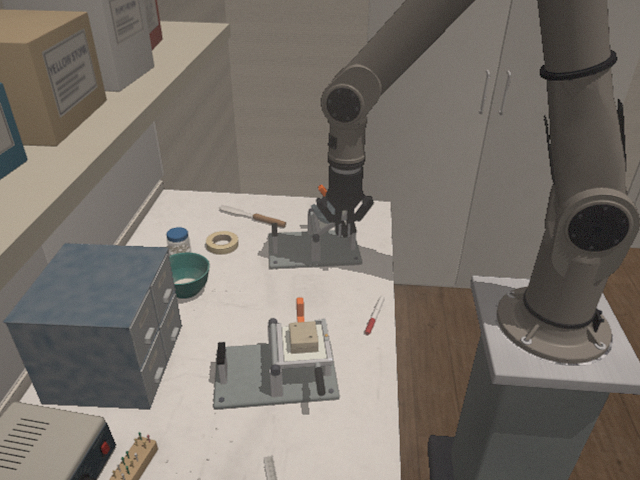

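Request:
{"api": "apply_moves", "payload": {"series": "0 0 0 -0.0048 0.0045 0 0.05; 0 0 0 -0.0093 0.0093 0 0.05; 0 0 0 -0.0132 0.0145 0 0.05; 0 0 0 -0.0168 0.02 0 0.05; 0 0 0 -0.0198 0.0258 0 0.05; 0 0 0 -0.0223 0.0318 0 0.05; 0 0 0 -0.0242 0.0381 0 0.05; 0 0 0 -0.0257 0.0445 0 0.05; 0 0 0 -0.0257 0.0445 0 0.05"}}

```text
clock: 11.75
tcp_pos: [0.5131, -0.1294, 0.135]
orientation: [1.077, 1.287, -1.073]
contact_force: [-6.4, 2.7, 16.3]
grip_width: 0.0121
```

```bash
python3 - <<'E'
from h import *; from bench import *
o=get_obs(); T=R.from_rotvec(o['orientation']).as_matrix()
print(o['clock'],o['tcp_pos'],o['grip_width'],T.T@o['contact_force'],"moved",T.T@(o['tcp_pos']-np.array([.45121,-.14097,.05844])))
cv2.imwrite("pics/w9.png",grab_frame("wrist"))
cv2.imwrite("pics/d9.png",grab_frame("side")[150:300,220:420].repeat(3,0).repeat(3,1))
E
```

```text
11.75 [ 0.51312697 -0.12942476  0.13502027] 0.01214336565997282 [-16.31767697  -5.77706537  -3.75747139] moved [-0.07641491  0.06318416 -0.00025427]
```

View pics/w9.png

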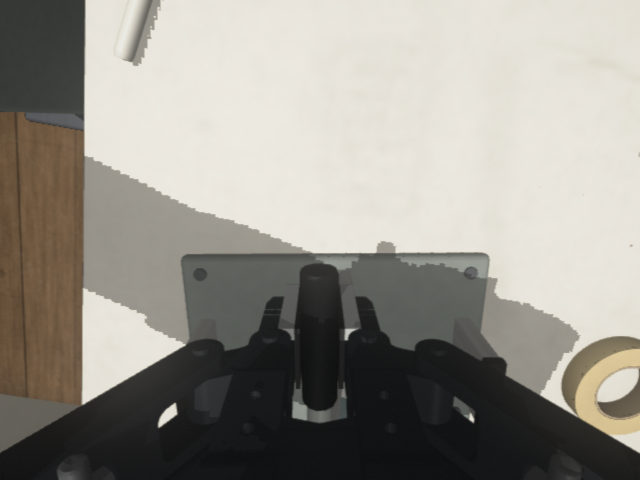

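View pics/d9.png

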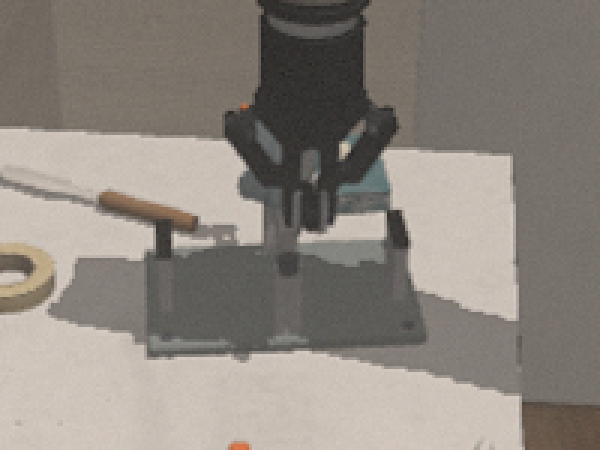

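Request:
{"api": "apply_moves", "payload": {"series": "0 0 0 -0.003 0.001 0 0.05; 0 0 0 -0.0045 0.0065 0 0.05; 0 0 0 -0.005 0.013 0 0.05; 0 0 0 -0.0048 0.0195 0 0.05; 0 0 0 -0.004 0.026 0 0.05; 0 0 0 -0.004 0.026 0 0.05; 0 0 0 -0.004 0.026 0 0.05"}}

```text
clock: 12.72
tcp_pos: [0.5388, -0.1247, 0.1371]
orientation: [1.077, 1.287, -1.073]
contact_force: [-1.0, 2.3, 5.0]
grip_width: 0.0126
```

```bash
python3 - <<'E'
from h import *; from bench import *
o=get_obs(); T=R.from_rotvec(o['orientation']).as_matrix()
print(o['clock'],o['tcp_pos'],o['grip_width'],T.T@o['contact_force'],"moved",T.T@(o['tcp_pos']-np.array([.45121,-.14097,.05844])))
cv2.imwrite("pics/w10.png",grab_frame("wrist"))
cv2.imwrite("pics/s10.png",grab_frame("scene")[220:400,300:540].repeat(3,0).repeat(3,1))
E
```

```text
12.725 [ 0.53879377 -0.12470427  0.13710108] 0.012572586047143671 [-5.04988115 -0.59374411 -2.48303636] moved [-0.07841424  0.0892983  -0.00027687]
```

View pics/s10.png

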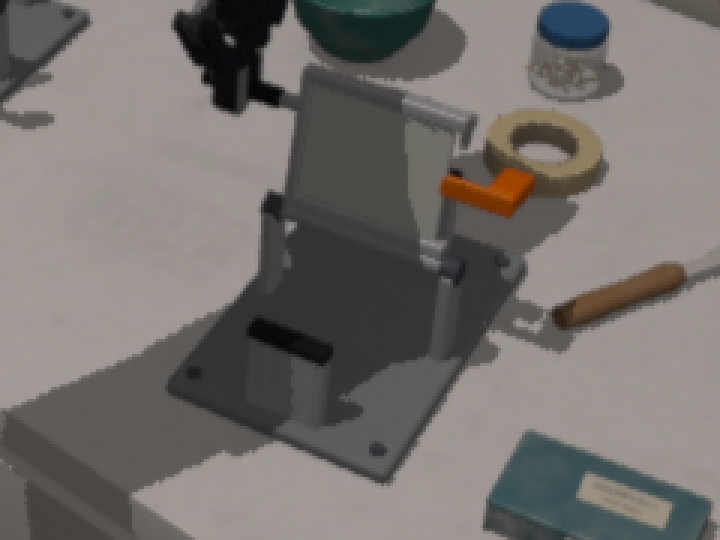

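Request:
{"api": "apply_moves", "payload": {"series": "0 0 0 0.0015 0.0064 0 0.05; 0 0 0 0.0034 0.0127 0 0.05; 0 0 0 0.0059 0.0187 0 0.05; 0 0 0 0.0089 0.0245 0 0.05; 0 0 0 0.0125 0.03 0 0.05; 0 0 0 0.0164 0.0352 0 0.05; 0 0 0 0.0209 0.04 0 0.05; 0 0 0 0.0257 0.0445 0 0.05; 0 0 0 0.0257 0.0445 0 0.05; 0 0 0 0.0257 0.0445 0 0.05"}}

```text
clock: 14.08
tcp_pos: [0.5812, -0.1173, 0.1103]
orientation: [1.076, 1.289, -1.075]
contact_force: [-1.8, 2.3, -2.3]
grip_width: 0.0127
```

```bash
python3 - <<'E'
from h import *; from bench import *
o=get_obs(); T=R.from_rotvec(o['orientation']).as_matrix()
print(o['clock'],o['tcp_pos'],o['grip_width'],T.T@o['contact_force'],"moved",T.T@(o['tcp_pos']-np.array([.45121,-.14097,.05844])))
cv2.imwrite("pics/w11.png",grab_frame("wrist"))
cv2.imwrite("pics/s11.png",grab_frame("scene")[220:400,300:540].repeat(3,0).repeat(3,1))
E
```

```text
14.075 [ 0.58123632 -0.11731834  0.11032464] 0.012728227045569557 [ 2.27335789 -1.39006875 -2.61050121] moved [-5.18528441e-02  1.32172402e-01 -3.27529699e-06]
```

View pics/s11.png

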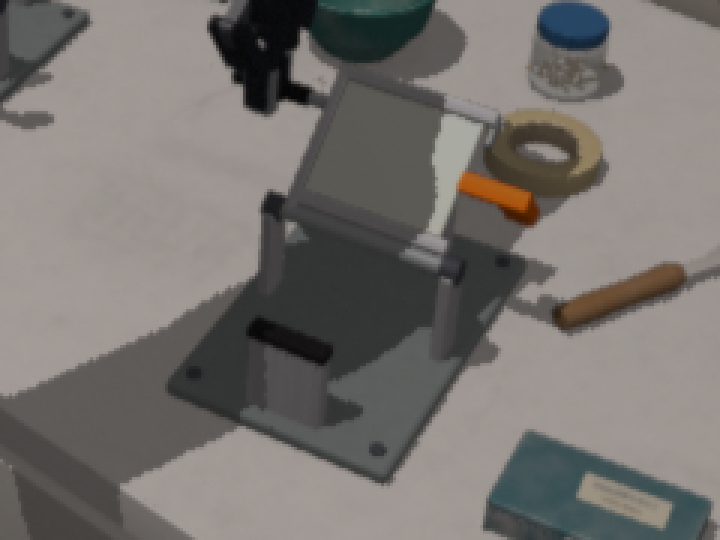

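View pics/w11.png

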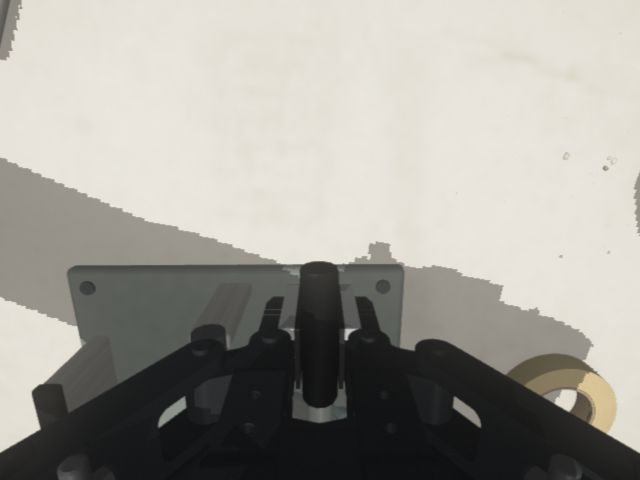

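Request:
{"api": "apply_moves", "payload": {"series": "0 0 0 0.0052 0.0039 0 0.05; 0 0 0 0.0107 0.0075 0 0.05; 0 0 0 0.0165 0.0105 0 0.05; 0 0 0 0.0225 0.013 0 0.05; 0 0 0 0.026 0.014 0 0.05; 0 0 0 0.0288 0.0149 0 0.05; 0 0 0 0.032 0.0157 0 0.05; 0 0 0 0.0352 0.0164 0 0.05; 0 0 0 0.0352 0.0164 0 0.05; 0 0 0 0.0352 0.0164 0 0.05"}}

```text
clock: 15.42
tcp_pos: [0.5973, -0.1145, 0.0754]
orientation: [1.076, 1.289, -1.076]
contact_force: [-1.7, 1.8, 2.2]
grip_width: 0.0122
```

```bash
python3 - <<'E'
from h import *; from bench import *
o=get_obs(); T=R.from_rotvec(o['orientation']).as_matrix()
print(o['clock'],o['tcp_pos'],o['grip_width'],T.T@o['contact_force'],"moved",T.T@(o['tcp_pos']-np.array([.45121,-.14097,.05844])))
cv2.imwrite("pics/s12.png",grab_frame("scene")[220:400,300:540].repeat(3,0).repeat(3,1))
cv2.imwrite("pics/d12.png",grab_frame("side")[150:300,220:420].repeat(3,0).repeat(3,1))
E
```

```text
15.425 [ 0.59728601 -0.11447758  0.07537234] 0.012165138804794823 [-2.16844321 -1.3750947  -2.07558559] moved [-1.69241427e-02  1.48459828e-01  7.78185083e-05]
```

View pics/s12.png

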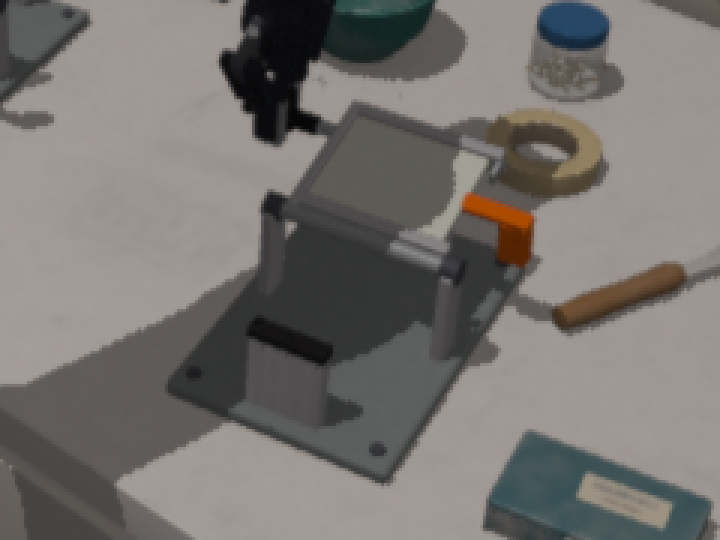

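View pics/d12.png

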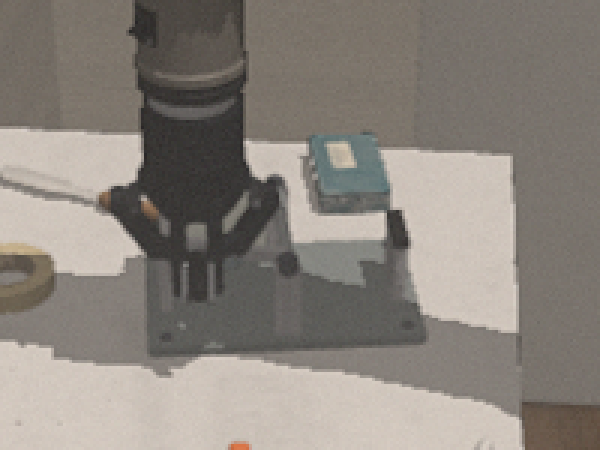

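Request:
{"api": "apply_moves", "payload": {"series": "0 0 0 0.002 0.0003 0 0.05; 0 0 0 0.004 0.0005 0 0.05; 0 0 0 0.006 0.0008 0 0.05; 0 0 0 0.008 0.001 0 0.05; 0 0 0 0.01 0.001 0 0.05; 0 0 0 0.01 0.001 0 0.05"}}

```text
clock: 16.27
tcp_pos: [0.5986, -0.1142, 0.0651]
orientation: [1.076, 1.288, -1.075]
contact_force: [-0.8, 2.0, 0.0]
grip_width: 0.0126
```

```bash
python3 - <<'E'
from h import *; from bench import *
o=get_obs(); T=R.from_rotvec(o['orientation']).as_matrix()
print(o['clock'],o['tcp_pos'],o['grip_width'],T.T@o['contact_force'],"moved",T.T@(o['tcp_pos']-np.array([.45121,-.14097,.05844])))
E
```

```text
16.275 [ 0.59861437 -0.11421622  0.06509628] 0.012592816097986041 [-0.00325281 -0.46517435 -2.07359581] moved [-6.54684136e-03  1.49817395e-01  6.97421867e-05]
```

No rest contact yet; going down in small steps.

Request:
{"api": "apply_moves", "payload": {"series": "0 0 0 0.001 0 0 0.05; 0 0 0 0.002 0 0 0.05; 0 0 0 0.003 0 0 0.05; 0 0 0 0.004 0 0 0.05; 0 0 0 0.004 0 0 0.05"}}

```text
clock: 16.9
tcp_pos: [0.5988, -0.1142, 0.0612]
orientation: [1.076, 1.288, -1.075]
contact_force: [1.3, 0.9, -0.0]
grip_width: 0.0125
```

```bash
python3 - <<'E'
from h import *; from bench import *
o=get_obs(); T=R.from_rotvec(o['orientation']).as_matrix()
print(o['clock'],o['tcp_pos'],o['grip_width'],T.T@o['contact_force'],"moved",T.T@(o['tcp_pos']-np.array([.45121,-.14097,.05844])))
cv2.imwrite("pics/s13.png",grab_frame("scene")[220:400,300:540].repeat(3,0).repeat(3,1))
E
```

```text
16.9 [ 0.59875399 -0.11416611  0.06123631] 0.012539521993524365 [ 0.01780195  1.41421254 -0.64633186] moved [-2.63755217e-03  1.49961781e-01  5.38307972e-05]
```

View pics/s13.png

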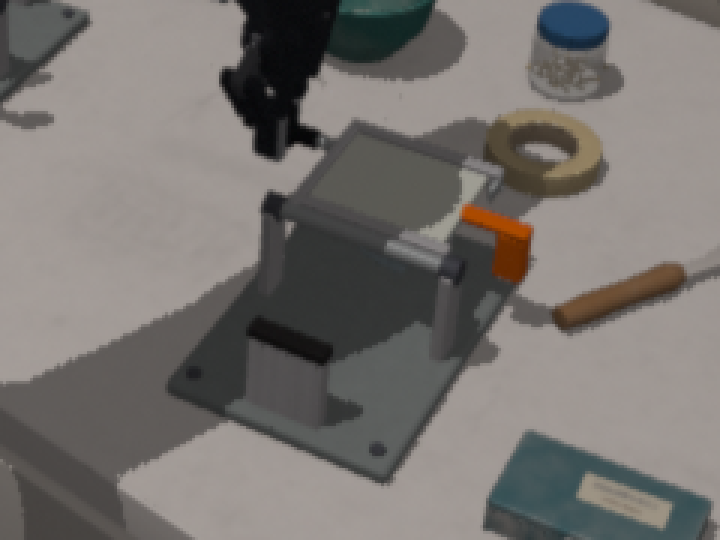

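Request:
{"api": "apply_moves", "payload": {"series": "0 0 0 0.001 0 0 0.05; 0 0 0 0.002 0 0 0.05; 0 0 0 0.003 0 0 0.05; 0 0 0 0.003 0 0 0.05"}}

```text
clock: 17.45
tcp_pos: [0.5988, -0.1142, 0.0588]
orientation: [1.076, 1.288, -1.075]
contact_force: [1.0, 2.4, 3.8]
grip_width: 0.0124
```

```bash
python3 - <<'E'
from h import *; from bench import *
o=get_obs(); T=R.from_rotvec(o['orientation']).as_matrix()
print(o['clock'],o['tcp_pos'],o['grip_width'],T.T@o['contact_force'],"moved",T.T@(o['tcp_pos']-np.array([.45121,-.14097,.05844])))
E
```

```text
17.45 [ 0.59876699 -0.11419067  0.05875706] 0.012415265498227282 [-3.77925541  1.43840302 -2.18473174] moved [-1.75693902e-04  1.49967536e-01  7.67261714e-05]
```

Request:
{"api": "apply_moves", "payload": {"series": "0 0 0 0.001 0 0 0.05; 0 0 0 0.002 0 0 0.05; 0 0 0 0.002 0 0 0.05; 0 0 0 0.002 0 0 0.05"}}

```text
clock: 17.95
tcp_pos: [0.5989, -0.1142, 0.0582]
orientation: [1.076, 1.288, -1.075]
contact_force: [-4.2, 3.0, 16.1]
grip_width: 0.0129
```

```bash
python3 - <<'E'
from h import *; from bench import *
o=get_obs(); T=R.from_rotvec(o['orientation']).as_matrix()
print(o['clock'],o['tcp_pos'],o['grip_width'],T.T@o['contact_force'],"moved",T.T@(o['tcp_pos']-np.array([.45121,-.14097,.05844])))
cv2.imwrite("pics/s14.png",grab_frame("scene")[220:400,300:540].repeat(3,0).repeat(3,1))
E
```

```text
17.95 [ 0.59892332 -0.11422099  0.05817021] 0.012850798364811334 [-16.08505968  -3.53719002  -3.72003488] moved [5.12889044e-04 1.50115069e-01 1.01503521e-04]
```

View pics/s14.png

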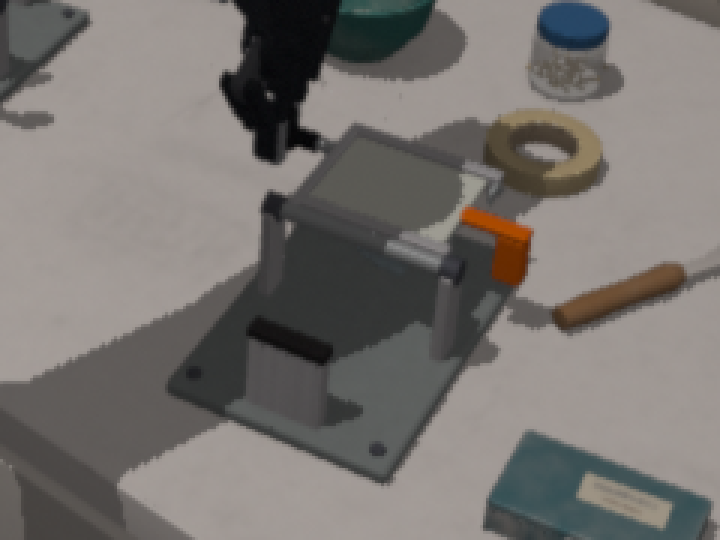

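Request:
{"api": "apply_moves", "payload": {"series": "0 0 0 -0.002 0 0 0.05; 0 0 0 -0.002 0 0 0.15; 0 0 0 -0.002 0 0 0.3; 0 0 0 -0.002 0 0 0.45; 0 0 0 -0.002 0 0 0.45; 0 0 0 -0.002 0 0 0.45"}}

```text
clock: 18.75
tcp_pos: [0.598, -0.1144, 0.0581]
orientation: [1.075, 1.289, -1.076]
contact_force: [-0.8, 0.4, -0.1]
grip_width: 0.0385
```

```bash
python3 - <<'E'
from h import *; from bench import *
o=get_obs(); T=R.from_rotvec(o['orientation']).as_matrix()
print(o['clock'],o['tcp_pos'],o['grip_width'],T.T@o['contact_force'])
cv2.imwrite("pics/w15.png",grab_frame("wrist"))
E
```

```text
18.75 [ 0.59798624 -0.11437989  0.05812915] 0.03853377038813222 [ 0.0902705  -0.74373749 -0.57725178]
```

View pics/w15.png

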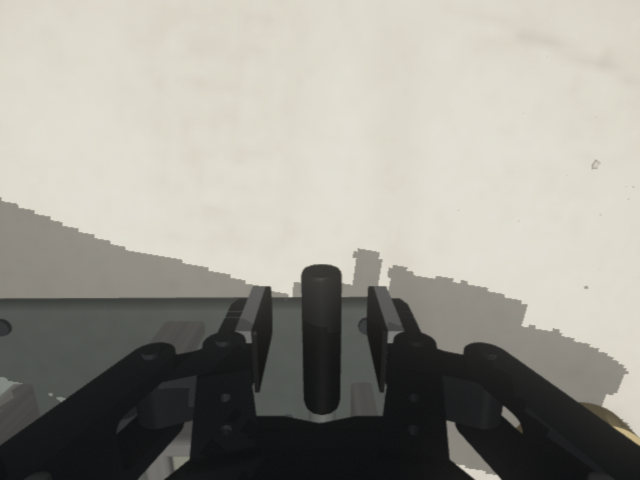

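The handle is free between the open pads (centre at about (321,340)). I'm withdrawing straight up.

Request:
{"api": "apply_moves", "payload": {"series": "0 0 0 -0.025 0 0 0.45; 0 0 0 -0.05 0 0 0.45; 0 0 0 -0.09 0 0 0.45; 0 0 0 -0.13 0 0 0.45; 0 0 0 -0.16 0 -0.02 0.45; 0 0 0 -0.16 0 -0.02 0.45; 0 0 0 -0.16 0 -0.02 0.45; 0 0 0 -0.16 0 -0.02 0.45"}}

```text
clock: 19.8
tcp_pos: [0.5939, -0.0952, 0.2169]
orientation: [1.075, 1.29, -1.078]
contact_force: [-0.6, 0.8, -0.4]
grip_width: 0.0384
```

```bash
python3 - <<'E'
from h import *; from bench import *
o=get_obs()
print(o['clock'],o['tcp_pos'],o['contact_force'],np.abs(o['qvel']).max())
cv2.imwrite("pics/s16.png",grab_frame("scene"))
d=grab_frame("side"); cv2.imwrite("pics/d16.png",d[180:420,200:380].repeat(2,0).repeat(2,1))
E
```

```text
19.8 [ 0.5938538  -0.09520233  0.21693728] [-0.61800582  0.76531645 -0.39938019] 0.003450749787877981
```

View pics/s16.png

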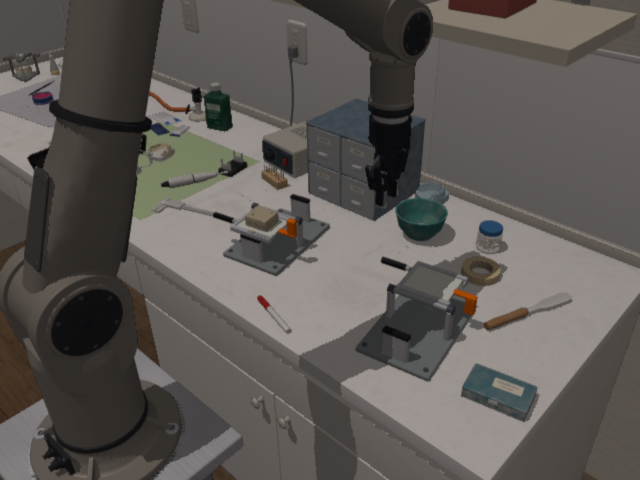

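View pics/d16.png

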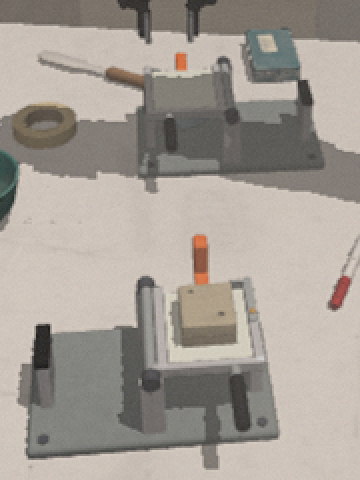

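```bash
python3 -c "
from bench import *
print(hand_in())"
```

```text
the job is handed in; nothing more can be done
None
```

The blue study model is turned over in its jig and resting on the far rest. I handed the job in at about 20 s on the robot clock.

- **Tug test:** I gripped the orange tab and drew the carrier out 6.1 mm against 6.1 N, so the catch held at its stated stiffness. I led it back home and released it; the wrist picture showed the carrier seated.
- **Turnover:** I swung the frame over by the black handle and lowered it in small steps. At the bottom the upward force rose to about 16 N, with the handle back within 0.5 mm of its starting height and 150 mm across. I then relaxed, opened the fingers and withdrew straight up.
- **Last checks:** The scene and side pictures show the frame level on the far rest with the model underneath, and the beige block's jig unturned. The gripper was clear, with under 1.1 N on it.
- **Disagreement:** On the way up, the handle rode up to about 4 mm off the arc I had worked out. That put a passing upward force of about 16 N on the tool near upright, so I raised the path by 4 mm. The offset was gone by the time the frame seated, so the handle probably slipped a little in the pads.

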